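Sort into the dry case, line up the quarter-turn fastener and hold the cover on its seal

TASK

Put the loose black resin mount and the loose steel weight away in the dry case, each flat on the floor of the compartment that already holds one of its own kind, and then swing the cover panel shut. Turn the wing of the quarter-turn fastener until its cross-bar lines up with the slot in the case, and press the panel down, without forcing it, until it is flush on the case. Finish while still holding it pressed flush, with the fastener still in line with the slot and not turned on to lock, so that I can look at the seal all round before locking it; leave the other things on the bench where they are.

Things in the scene. Friction and masses are not known exactly. Their poses are not given: they have to be found in the camera images.
- case: Dry case fixed to the bench: open grey painted box 220 (its x) x 136 (its y) x 45 mm high, walls 8, floor 5 mm. Origin: centre of its underside; x points away from the robot, y left, z up, yawed up to 0.2 rad. A partition 4 mm thick, 33 mm high at x = 0 makes a near and a far compartment. Cover hinged along the left (+y) edge; steel fastener block, 58 mm long, outside the right wall (y -68 to -98 mm).
- seal (a joint): How far the black foam seal on the rim of the case is squeezed (m): 0 free, 0.006 flush. It is 4 mm wide, runs all round on top of the walls and stands 6 mm above them (top 51 mm above the bench) when free.
- bay_near (a point): Centre of the floor surface of the near compartment, 5 mm above the bench. Each compartment is 100 (x) x 120 (y) mm inside. One holds a black mount, the other a steel weight, lying toward the hinge side (y about 30 mm); which holds which varies, so the half toward the fastener is free.
- bay_far (a point): Centre of the floor of the far compartment (floor surface, 5 mm above the bench)
- case_slot (a point): Centre of the slot in the top plate of the receptacle, 43 mm above the bench. The slot is 34 mm long along the x of the case and 11 mm wide; the plate is 5 mm thick, with room below it.
- panel (a joint): Angle of the cover panel: 0 = flush on the rim, grows as it opens. It starts leaning back to the left on its stop (1.72, 9 degrees past upright) and falls back there unless pushed past upright; then it sinks shut by its weight in about 2 s, damped. Cross-bar across the slot: rests ajar at about 0.08. Bar in line with the slot: rests on the seal at about 0.04. The seal lifts it again when let go.
- panel_edge (a point): Middle of the free edge of the cover panel, on its outer face (upper when shut). The panel is an aluminium plate 224 (along the hinge) x 140 x 4 mm; past this edge a tongue 56 mm wide reaches 30 mm farther and carries the fastener. About 5 N down on the wing, or 6 N here, presses the lined-up panel flush.
- panel_hinge (a point): Middle of the hinge axis of the cover panel (along the x of the case), 45 mm above the bench, 143 mm from panel_edge
- fastener (a joint): Angle of the quarter-turn fastener in the panel, anticlockwise positive seen from above with the panel shut, range -1.6 to 1.6, about 0.03 N m of friction. 0 = wing and cross-bar both lie along the slot; it passes within about 0.14 of that. It starts turned 0.7 to 1.35 anticlockwise.
- wing (a point): Centre of the wing of the fastener: black upright bar 34 mm long (its x), 10 mm thick (its y; grip it across this), 21 mm high, z out of the panel, foot 5 mm above the panel's outer face, 154.5 mm from the hinge axis. Its steel cross-bar (28 x 7 x 5 mm, parallel to the wing, lower face 14 mm under the panel) must pass the slot.
- mount_center (a point): Centre (half-way up) of the loose resin mount to put away: black upright disc, 30 mm across, 18 mm high, with a pale irregular metal section in its top face, 18 g, on the bench
- weight_center (a point): Centre (half-way up) of the loose steel weight to put away: turned grey steel disc with a hole in the middle, 42 mm across, 24 mm high, about 0.24 kg, on the bench
- mount_in_case_center (a point): Centre of the black mount that already lies in the case (30 mm across, 18 mm high)
- weight_in_case_center (a point): Centre of the steel weight that already lies in the case (42 mm across, 24 mm high)
- lapping_machine: The big lapping machine behind the loose things, fixed, to be kept clear of: origin at the centre of its underside, about 0.35 m wide; its front deck is about 0.14 m high and begins at x = 0.50 m, knobs and all, between y = -0.27 and 0.13 m; its motor is higher
- puck_center (a point): Centre of a thick white sample puck, 52 mm across and 20 mm high, lying loose on the bench; leave alone
- tweezers_center (a point): Centre of a pair of steel tweezers, 128 mm long, lying loose on the bench; leave alone
- pen_center (a point): Centre of a marker pen, 131 mm long, 12 mm thick, lying loose on the bench; leave alone
- vial_center (a point): Centre of a capped glass vial, 23 mm across and 53 mm high, standing loose on the bench beyond the case; leave alone

How it is judged:
By the outcome, as a careful person would: the job done as asked, in the order asked, and still so for the second after the job is handed in, while the arm keeps its last pose, push and grip.
It also fails if it takes over 72 s, if anything falls off the work surface, if the arm or the gripper's body presses on something with over 40 N, if the wrist force passes 120 N, or if a joint passes its speed limit or range.

ROBOT

A 6-joint arm with a two-finger parallel gripper is mounted at the origin on a cart in front of the work surface, level with it; the furniture and walls round the work are solid. World frame = base frame: x ahead of the robot, y to its left, z up, the work surface at z = 0. Lengths are in m, angles in rad, forces in N, time in s.
With the tool pointing down it reaches from about 0.375 to 0.9 m from the base axis. Payload 3.1 kg.
Tool frame: the origin (TCP) lies on the centre line of the jaws, within the pads' length; the fingertips stand robot.tcp_to_tips ahead of it and the grasp point (between the pads) lies 3 mm ahead of it (robot.tcp_to_tips is the distance from the TCP to the fingertips, in m); z points along the fingers, y is the line along which they close (so a half turn about z gives the same grasp; the last joint's range is limited). The gripper opens to 87 mm and grips with 3 to 60 N. Pads are 19 mm wide; open, the fingers measure 117 mm over their backs; the gripper's body (75 mm by 190 mm) begins 51 mm behind the grasp point.
Start: joints at [-1.335, 0.527, 1.433, -0, 1.181, -0.178], TCP at [0.252, -0.572, 0.245] pointing down, gripper open.
Joint ranges: [-3.08, 3.08], [-0.75, 2.2], [0.22, 2.44], [-1.43, 4.57], [0, 2.65], [-2.85, 2.85]. Speed limits (rad/s): [2.79, 2.79, 3.14, 3.14, 3.14, 3.14].

INTERFACE

Orientations are given as a unit quaternion [x, y, z, w].
In Python, from rig import robot gives the robot as it stands. The module is installed in compiled form; this text tells all that it offers.
- The arm moves only by the shell command python3 -m jog 'ROWS' [FORCE]. ROWS is JSON, one flat list of numbers, 5 for each row, row after row: the finger opening in m, from 0 to 0.087, then the shift along the tool's x, y, z in m, then the turn about the tool's z in units of 10 degrees (1.0 is 10 degrees). In form: [claw, x, y, z, roll, claw, x, y, z, roll, ...]. A call has 1 to 20 rows; each row shifts and turns the commanded pose from where the row before left it, along the tool's axes as they then stand; what a row does not reach is not made up. A row lasts 1/8 s, in which the tool goes at most 62.5 mm and 10.7 degrees, less where a joint would pass 70% of its speed; a pose out of reach is approached as far as the arm can. A call with a gripper value outside its range is refused whole. The fingers move at their own pace and stop on an object; FORCE is the grip in N (left out, the last holds). Time passes only in rows, so rows that do not move let the fingers close. It gives the time, the measured TCP pose, the force, the opening and the grip force at its end, in the units of the state.
- robot.get_obs(): the state, without advancing time (a new reading comes with each control period).
- robot.camera(name): name is "scene" or "top"; returns the picture (480x640x3 uint8, blue, green, red); there is no depth.
- robot.camera_model(name): a dict with "fx", "fy", "cx", "cy" (pixels), "R" (3x3) and "t" (3): a world point X has camera coordinates R X + t. Camera axes: x right, y down, z forward; pixel columns grow to the right and rows downward; lengths in m; the calibration is good to about 2 mm. A picture is of the moment at which its call begins. camera_model takes no time and is no camera call.
- robot.hand_in(): hands the job in; it is judged then, once.
Trained networks look in the newest picture that a camera, given by its name, has taken for a name from the list of things; names that differ only in an ending like _2 or _b are one class to them, and where a whole thing is asked for, a point or a joint stands for the part that bears it (a point fixed in the world has none). Each returns a list of dicts, best first, with "conf" (0 to 1); they miss things now and then, are a little off and sometimes report something else, mostly with a low value. They report only what shows in the picture. A call takes as long as a camera call.
- robot.look_for(camera, label): "extent" ([centre column, centre row, width, height] in pixels, round what is visible of it).
- robot.outline_of(camera, label): "region" (480x640 bool, what is visible of it) and "extent" ([centre column, centre row, width, height] in pixels, round what is visible of it).
The state is a dict: "time": time; "q": joint angles; "joint_velocities": joint speeds; "joint_torque": joint torques, N m; "position": TCP position; "tool_rot": TCP orientation; "ft_force": force on the tool from outside, world axes, zero at the start; "moment": the same for the moment, N m; "grip_width": finger opening in m; "grip_force": force on a finger pad.
Only numpy, scipy, OpenCV 4.12 (cv2) and the standard library are available. Lean on these libraries where they do the work, as an engineer would, in place of code of your own. Each camera call takes 0.05 s, during which the arm holds its last target. There are 200 camera calls.

## Working session

There is one attempt and no reset: what is moved stays moved. The work goes in short steps, Python scripts to look and compute and a shell command to move; the robot and the scene stay as the last step left them, time stands still between calls to the robot, and variables do not carry over. Pictures are saved under pics/ and viewed, at most 10 in all, crops included, and the job is handed in when it is done.

```bash
mkdir -p pics; cat > h.py <<'E'
import numpy as np, cv2
from rig import robot
from scipy.spatial.transform import Rotation as R
def ray(cam,u,v,z):
    m=robot.camera_model(cam);Rm=np.array(m["R"]);t=np.array(m["t"])
    d=Rm.T@np.array([(u-m["cx"])/m["fx"],(v-m["cy"])/m["fy"],1]);c=-Rm.T@t
    return c+d*(z-c[2])/d[2]
def proj(cam,X):
    m=robot.camera_model(cam);p=np.array(m["R"])@np.array(X)+np.array(m["t"])
    return m["fx"]*p[0]/p[2]+m["cx"],m["fy"]*p[1]/p[2]+m["cy"]
def st():
    o=robot.get_obs();print("t",round(o["time"],2),"pos",np.round(o["position"],4),"rot",np.round(R.from_quat(o["tool_rot"]).as_matrix(),3).tolist(),"F",np.round(o["ft_force"],1),"w",round(o["grip_width"],4),"gf",o["grip_force"],"q",np.round(o["q"],2))
E
python3 - <<'E'
from h import *
st();print(robot.tcp_to_tips)
for c in("scene","top"):
    cv2.imwrite(f"pics/{c}0.png",robot.camera(c)); m=robot.camera_model(c);print(c,m["fx"],-np.array(m["R"]).T@m["t"])
    for l in("mount_center","weight_center","case","wing","puck_center","vial_center","pen_center","tweezers_center"):
        print(l,[(np.round(d["extent"]).tolist(),round(d["conf"],2)) for d in robot.look_for(c,l)[:4]])
E
```

```text
t 0.0 pos [ 0.2518 -0.5713  0.2436] rot [[0.915, 0.403, -0.001], [0.403, -0.915, 0.002], [0.0, -0.002, -1.0]] F [0.  0.7 1. ] w 0.0873 gf 0.0 q [-1.33  0.53  1.43  0.    1.18 -0.18]
0.022
scene 498.32191481114205 [ 0.31921496 -0.58121343  0.89481731]
mount_center [([327.0, 404.0, 12.0, 20.0], 0.83)]
weight_center [([276.0, 326.0, 22.0, 29.0], 0.66), ([299.0, 364.0, 33.0, 32.0], 0.16)]
case [([225.0, 164.0, 130.0, 131.0], 0.56)]
wing [([201.0, 109.0, 13.0, 16.0], 0.37), ([245.0, 282.0, 49.0, 35.0], 0.19)]
puck_center [([297.0, 363.0, 35.0, 35.0], 0.89)]
vial_center [([208.0, 188.0, 16.0, 19.0], 0.17)]
pen_center [([401.0, 418.0, 68.0, 40.0], 0.55)]
tweezers_center [([246.0, 282.0, 46.0, 34.0], 0.84)]
top 489.0627072775233 [0.48388914 0.0237797  1.29499153]
mount_center []
weight_center [([200.0, 294.0, 17.0, 17.0], 0.41)]
case [([193.0, 278.0, 115.0, 105.0], 0.59)]
wing [([148.0, 280.0, 22.0, 11.0], 0.47)]
puck_center [([400.0, 297.0, 21.0, 17.0], 0.81)]
vial_center [([263.0, 200.0, 10.0, 12.0], 0.43), ([400.0, 297.0, 20.0, 19.0], 0.42)]
pen_center [([464.0, 253.0, 44.0, 23.0], 0.57)]
tweezers_center []
```

View pics/scene0.png

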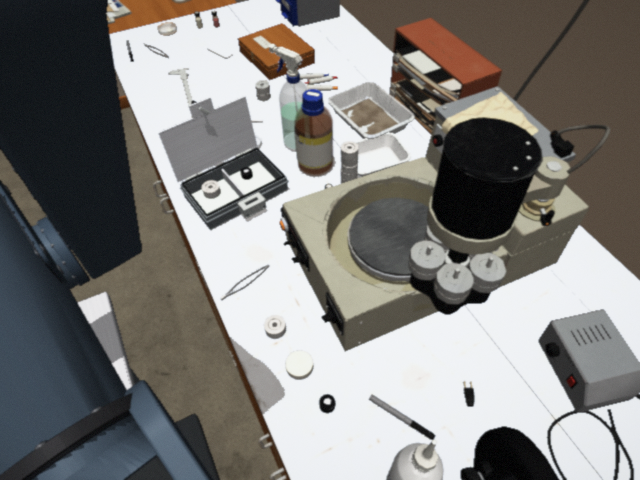

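View pics/top0.png

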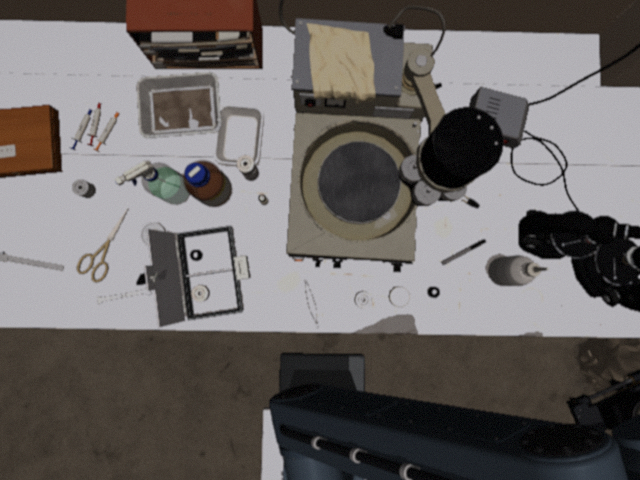

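The scene view shows the loose weight at (275,326), the mount at (327,404), and the puck between them. The case is at (235,187), with a weight in the near bay and a mount in the far bay. In the top view the weight is at (363,298), the mount at (433,292) and the case at (200,275).

```bash
python3 - <<'E'
from h import *
for n,c,u,v,z in[("weight","scene",275,325,.02),("weight","top",363,298,.024),("mount","scene",327,403,.015),("mount","top",433,292,.018),("puck","top",400,297,.02),("wIn","scene",210,187,.029),("wIn","top",201,293,.029),("mIn","top",196,255,.023),("recept","top",241,268,.043),("vial","top",263,198,.053),("twz","top",311,303,0),("bench edge","top",363,330,0)]:
    print(n,c,np.round(ray(c,u,v,z),4))
a=cv2.imread("pics/scene0.png")[90:240,150:300];b=cv2.imread("pics/top0.png")[215:335,140:260]
k=lambda i,s:cv2.resize(i,None,fx=s,fy=s,interpolation=cv2.INTER_CUBIC)
a=k(a,2.664)[:400];b=k(b,3.333)[:400]
cv2.imwrite("pics/c0.png",np.hstack([a[:400,:399],b[:400,:400]]))
# enlarged loose
E
```

```text
weight scene [ 0.4353 -0.0954  0.02  ]
weight top [ 0.4372 -0.0942  0.024 ]
mount scene [ 0.4569 -0.2809  0.015 ]
mount top [ 0.4557 -0.277   0.018 ]
puck top [ 0.4413 -0.1906  0.02  ]
wIn scene [0.4421 0.3224 0.029 ]
wIn top [0.443  0.3221 0.029 ]
mIn top [0.5404 0.3404 0.023 ]
recept top [0.5085 0.2198 0.043 ]
vial top [0.6883 0.1678 0.053 ]
twz top [0.421  0.0401 0.    ]
bench edge top [ 0.3532 -0.0973  0.    ]
```

View pics/c0.png

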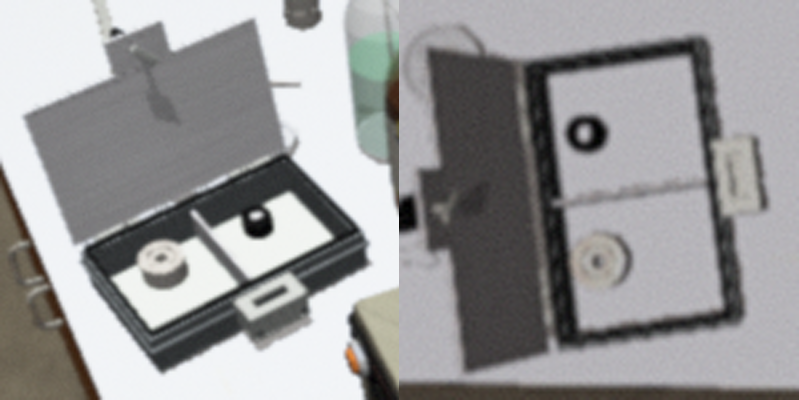

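```bash
python3 - <<'E'
from h import *
from scipy.optimize import least_squares
P=[("top",(178.4,233.6),(.11,.068,.048)),("top",(232.1,226.4),(.11,-.068,.048)),("top",(242.9,310.4),(-.11,-.068,.048)),("top",(188.9,319.1),(-.11,.068,.048)),
("scene",(181.9,183.8),(-.11,.068,.05)),("scene",(257,148.2),(.11,.068,.05)),("scene",(288.1,180.1),(.11,-.068,.05)),("scene",(208.9,215.8),(-.11,-.068,.05)),
("top",(241.7,266.6),(0,-.084,.043)),("scene",(251.7,201.5),(0,-.084,.043))]
def W(p,X):
    c,s=np.cos(p[2]),np.sin(p[2]);return p[0]+c*X[0]-s*X[1],p[1]+s*X[0]+c*X[1],X[2]
f=lambda p:np.ravel([np.subtract(proj(c,W(p,X)),uv) for c,uv,X in P])
r=least_squares(f,[.5,.3,.1],loss="soft_l1");print(r.x);print(np.round(f(r.x).reshape(-1,2),1).tolist())
for n,X in[("near free",(-.052,-.025,0)),("far free",(.052,-.025,0)),("wIn",(-.052,.03,0)),("slot",(0,-.084,.043))]:print(n,np.round(W(r.x,X),4))
# wing: top & scene
from scipy.optimize import least_squares as ls
for th in (1.72,):
    for X in[(0,.071+np.cos(th)*-.1545-np.sin(th)*-.0,0)]:pass
E
```

```text
[0.49790647 0.29613608 0.16723889]
[[-0.1, -0.8], [-0.8, -1.4], [-0.0, 0.4], [0.2, -0.1], [-2.3, -0.1], [1.3, -1.4], [-0.4, -3.5], [-2.5, 2.0], [1.9, 0.1], [0.7, 1.0]]
near free [0.4508 0.2628 0.    ]
far free [0.5533 0.2801 0.    ]
wIn [0.4416 0.3171 0.    ]
slot [0.5119 0.2133 0.043 ]
```

```bash
python3 -m jog '[0.06,0,0,0.04,0.8, 0.06,0,0,0.04,0.8, 0.06,0,0,0.04,0.8, 0.06,0.034,-0.0487,0,0, 0.06,0.034,-0.0487,0,0, 0.06,0.034,-0.0487,0,0, 0.06,0.034,-0.0487,0,0, 0.06,0.034,-0.0487,0,0, 0.06,0.034,-0.0487,0,0, 0.06,0,0,0,0]' 10
python3 - <<'E'
from h import *
st()
for n,c,u,v,z in[("bottle base front","scene",315,170,0),("bottle cap","top",200,175,.2),("green base","scene",290,147,0),("pen a","top",443,263,0)]:print(n,np.round(ray(c,u,v,z),3))
a=robot.camera("scene")[350:460,260:420];cv2.imwrite("pics/m1.png",cv2.resize(a,None,fx=4,fy=4))
E
```

```text
time: 2.15
position: [0.4588, -0.2768, 0.1247]
tool_rot: [1.0, 0.001, -0.0, -0.0]
ft_force: [-1.0, -0.1, -0.7]
grip_width: 0.0598
grip_force: 0.0
t 2.15 pos [ 0.4588 -0.2768  0.1247] rot [[1.0, 0.003, -0.0], [0.003, -1.0, 0.001], [-0.0, -0.001, -1.0]] F [-1.  -0.1 -0.7] w 0.0598 gf 0.0 q [-0.75  0.59  1.76  0.    0.79  0.82]
bottle base front [0.708 0.286 0.   ]
bottle cap [0.714 0.295 0.2  ]
green base [0.687 0.398 0.   ]
pen a [ 0.532 -0.308  0.   ]
```

View pics/m1.png

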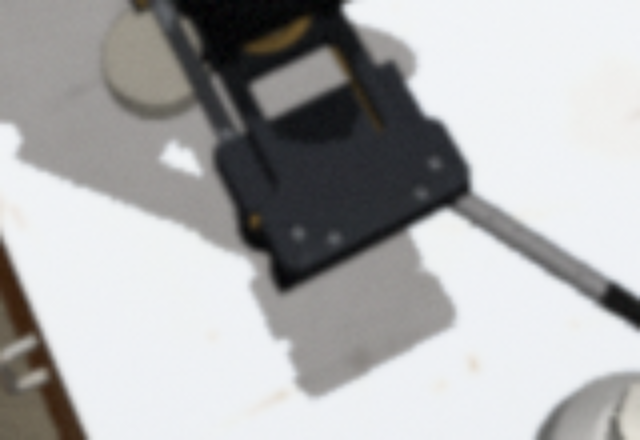

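The gripper hides the mount, and it's where I expected it to be. Going down.

```bash
python3 -m jog '[0.06,-0.002,0.002,0.04,0, 0.06,0,0,0.038,0, 0.06,0,0,0.02,0, 0.06,0,0,0,0, 0.025,0,0,0,0, 0.025,0,0,0,0, 0.025,0,0,0,0, 0.025,0,0,0,0]' 10
```

```text
time: 3.2
position: [0.4553, -0.2826, 0.0271]
tool_rot: [1.0, -0.002, 0.0, 0.0]
ft_force: [0.6, 0.3, 1.6]
grip_width: 0.0297
grip_force: 1.8
```

```bash
python3 -m jog '[0.025,0,0,-0.05,0, 0.025,0,0,-0.05,0, 0.025,-0.003,-0.06,0,0, 0.025,-0.003,-0.06,0,0, 0.025,-0.003,-0.06,0,0, 0.025,-0.003,-0.06,0,0, 0.025,-0.003,-0.06,0,0, 0.025,0,-0.06,0,0, 0.025,0,-0.06,0,0, 0.025,0,-0.06,0,-0.5,0.025,0,0,0,-1,0.025,0,0,0,-1,0.025,0,0,0,-1,0.025,0,0,0,-1,0.025,0,0,0,-1,0.025,0,0,0,-1,0.025,0,0,0,-1,0.025,0,0,0,-1,0.025,0,0,0,-1,0.025,0,0,0,-0.46]' 10
python3 - <<'E'
from h import *
st()
E
```

```text
time: 5.7
position: [0.4419, 0.1976, 0.1267]
tool_rot: [0.646, 0.764, 0.0, 0.0]
ft_force: [-0.1, -0.3, 0.0]
grip_width: 0.0288
grip_force: 10.0
t 5.7 pos [0.4419 0.1976 0.1267] rot [[-0.166, 0.986, 0.0], [0.986, 0.166, 0.0], [-0.0, 0.0, -1.0]] F [-0.1 -0.3  0. ] w 0.0288 gf 9.999204010960057 q [ 0.19  0.53  1.89 -0.    0.72  0.02]
```

```bash
python3 -m jog '[0.025,0.022,0.0412,0,0, 0.025,0.022,0.0412,0,0,0.025,0.022,0.0412,0,0, 0.025,0,0,0,0, 0.025,0,0,0.04,0,0.025,0,0,0.03,0, 0.025,0,0,0.015,0,0.025,0,0,0.0095,0,0.025,0,0,0,0]' 10
python3 - <<'E'
from h import *
st()
cv2.imwrite("pics/p1.png",cv2.resize(robot.camera("scene")[100:240,150:320],None,fx=4,fy=4))
E
```

```text
time: 6.82
position: [0.5534, 0.2827, 0.0324]
tool_rot: [0.647, 0.762, 0.0, 0.0]
ft_force: [0.2, 0.1, 0.2]
grip_width: 0.0288
grip_force: 10.0
t 6.83 pos [0.5534 0.2827 0.0324] rot [[-0.163, 0.987, 0.001], [0.987, 0.163, 0.0], [0.0, 0.001, -1.0]] F [0.2 0.1 0.2] w 0.0288 gf 9.999037517282545 q [ 0.29  0.81  1.58 -0.    0.75  0.13]
```

View pics/p1.png

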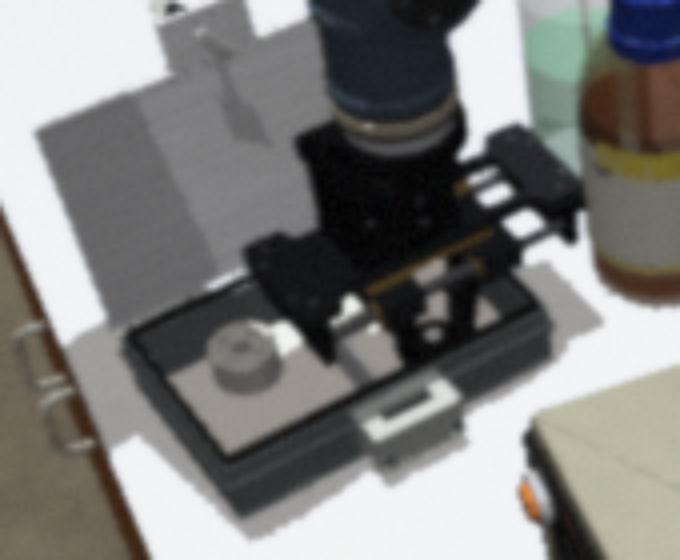

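The mount sits between the fingers, inside the far bay and over its free half. I'll release it, then go to the weight.

```bash
python3 -m jog '[0.025,0,0,0.001,0, 0.045,0,0,0,0,0.045,0,0,0,0,0.045,0,0,-0.04,0,0.045,0,0,-0.055,0, 0.045,-0.022,-0.0412,0,0,0.06,-0.022,-0.0412,0,0,0.06,-0.022,-0.0412,0,1,0.06,0,0,0,1,0.06,0,0,0,1,0.06,0,0,0,1,0.06,0,0,0,1,0.06,0,0,0,1,0.06,0,0,0,1,0.06,0,0,0,1,0.06,0,0,0,1,0.06,0,0,0,0.95]' 10
python3 - <<'E'
from h import *
st()
for c,z in(("scene",.012),("top",.018)):
    im=robot.camera(c)
    for l in("weight_center","mount_center","puck_center"):
        print(c,l,[(np.round(d["extent"]).tolist(),np.round(ray(c,*d["extent"][:2],z),3),round(d["conf"],2)) for d in robot.look_for(c,l)[:3]])
    cv2.imwrite(f"pics/after1{c}.png",im)
a=cv2.imread("pics/after1scene.png")[100:240,150:320];b=cv2.imread("pics/after1scene.png")[270:430,220:390]
cv2.imwrite("pics/p2.png",np.hstack([cv2.resize(a,(400,330)),cv2.resize(b,(400,330))]))
E
```

```text
time: 9.0
position: [0.4422, 0.1975, 0.1263]
tool_rot: [1.0, -0.004, 0.0, -0.0]
ft_force: [-0.2, 0.3, -0.2]
grip_width: 0.0602
grip_force: 0.0
t 9.0 pos [0.4422 0.1975 0.1263] rot [[1.0, -0.008, 0.001], [-0.008, -1.0, 0.0], [0.001, -0.0, -1.0]] F [-0.2  0.3 -0.2] w 0.0602 gf 0.0 q [0.19 0.54 1.89 0.   0.72 1.77]
scene weight_center [([274.0, 326.0, 22.0, 28.0], array([ 0.435, -0.092,  0.012]), 0.75)]
scene mount_center [([259.0, 185.0, 10.0, 11.0], array([0.555, 0.289, 0.012]), 0.56)]
scene puck_center [([298.0, 365.0, 30.0, 33.0], array([ 0.442, -0.189,  0.012]), 0.79)]
top weight_center [([364.0, 298.0, 16.0, 24.0], array([ 0.436, -0.096,  0.018]), 0.47)]
top mount_center []
top puck_center [([400.0, 296.0, 21.0, 18.0], array([ 0.445, -0.192,  0.018]), 0.61), ([465.0, 251.0, 51.0, 23.0], array([ 0.564, -0.361,  0.018]), 0.32)]
```

View pics/p2.png

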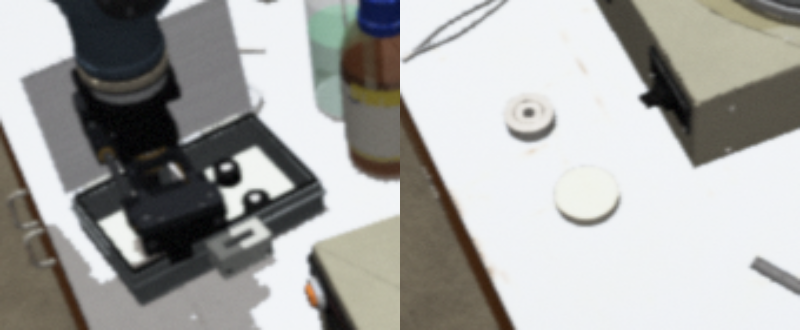

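Both mounts lie flat in the far bay. The loose weight is at about (0.436, -0.094).

```bash
python3 -m jog '[0.068,-0.002,0.0583,0,0,0.068,-0.002,0.0583,0,0,0.068,-0.002,0.0583,0,0,0.068,0,0.0583,0,0,0.068,0,0.0583,0,0,0.068,0,0,0.04,0,0.068,0,0,0.04,0,0.068,0,0,0.02,0,0.068,0,0,0,0, 0.035,0,0,0,0, 0.035,0,0,0,0, 0.035,0,0,0,0, 0.035,0,0,0,0, 0.035,0,0,0,0]' 25
```

```text
time: 11.15
position: [0.4358, -0.0941, 0.0267]
tool_rot: [1.0, -0.001, 0.001, 0.0]
ft_force: [0.2, 0.8, 6.3]
grip_width: 0.0411
grip_force: 25.0
```

```bash
python3 -m jog '[0.035,0,0,-0.04,0,0.035,0,0,-0.05,0,0.035,0.001,-0.06,0,0,0.035,0.001,-0.06,0,0,0.035,0.001,-0.06,0,0,0.035,0.001,-0.06,0,0,0.035,0,-0.06,0,0,0.035,0,0,0,-1,0.035,0,0,0,-1,0.035,0,0,0,-1,0.035,0,0,0,-1,0.035,0,0,0,-1,0.035,0,0,0,-1,0.035,0,0,0,-1,0.035,0,0,0,-1,0.035,0,0,0,-1,0.035,0,0,0,-0.96]' 25
```

```text
time: 13.28
position: [0.4393, 0.2058, 0.1157]
tool_rot: [0.644, 0.765, -0.001, -0.0]
ft_force: [-0.7, -0.2, -1.8]
grip_width: 0.0416
grip_force: 25.0
```

```bash
python3 -m jog '[0.035,0.0281,0.0107,0,0,0.035,0.0281,0.0107,0,0,0.035,0,0,0,0,0.035,0,0,0.04,0,0.035,0,0,0.03,0,0.035,0,0,0.01,0,0.035,0,0,0.004,0,0.035,0,0,0,0]' 25
python3 - <<'E'
from h import *
cv2.imwrite("pics/p3.png",cv2.resize(robot.camera("scene")[70:240,140:320],None,fx=3.4,fy=3.4))
E
```

```text
time: 14.28
position: [0.4524, 0.2649, 0.0327]
tool_rot: [0.646, 0.763, 0.0, 0.0]
ft_force: [-0.2, -0.6, -2.4]
grip_width: 0.0415
grip_force: 25.0
```

View pics/p3.png

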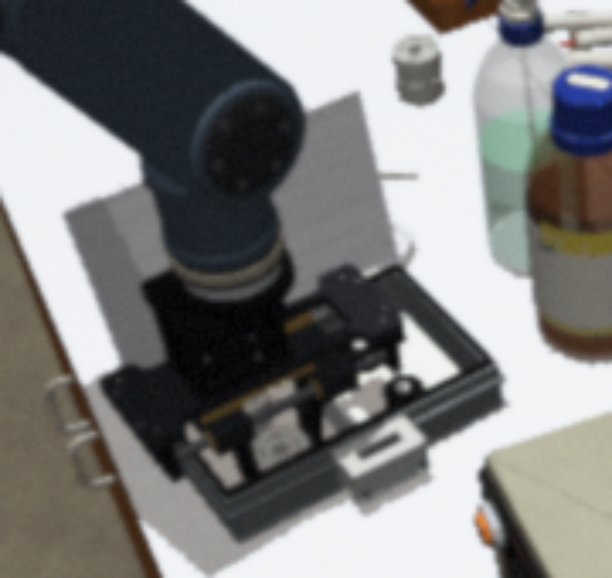

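```bash
python3 -m jog '[0.035,0,0,0.001,0,0.053,0,0,0,0,0.053,0,0,0,0,0.053,0,0,-0.04,0,0.087,0,0,-0.06,0,0.087,0,0,-0.06,0,0.087,0,0.0,-0.06,0,0.087,0,0.02,-0.018,0,0.087,0,0.0307,0,0,0.087,0,0,0,0]' 25
python3 - <<'E'
from h import *
st()
cs=np.array([.498,.299]);a=.167;Rm=np.array([[np.cos(a),np.sin(a)],[-np.sin(a),np.cos(a)]])
print("case frame",Rm@(robot.get_obs()["position"][:2]-cs))
a=robot.camera("scene");b=robot.camera("top")
cv2.imwrite("pics/p4.png",np.hstack([cv2.resize(a[70:250,140:310],None,fx=2.3,fy=2.3),cv2.resize(b[175:335,130:300],None,fx=2.35,fy=2.5875)[:414]]))
for v in(150,200,245,255):print(np.round(ray("top",290,v,.14),3),np.round(ray("top",288,v,0.0),3))
print(np.round(ray("scene",283,205,.14),3))
E
```

```text
time: 15.58
position: [0.5037, 0.2734, 0.2697]
tool_rot: [0.647, 0.763, 0.001, 0.001]
ft_force: [-0.8, -0.3, -0.6]
grip_width: 0.0869
grip_force: 0.0
t 15.57 pos [0.5037 0.2734 0.2697] rot [[-0.164, 0.986, 0.003], [0.986, 0.164, 0.001], [0.0, 0.003, -1.0]] F [-0.8 -0.3 -0.6] w 0.0869 gf 0.0 q [ 0.3   0.43  1.54 -0.    1.17  0.14]
case frame [ 0.00135745 -0.02618118]
[0.792 0.096 0.14 ] [0.829 0.11  0.   ]
[0.67  0.093 0.14 ] [0.693 0.107 0.   ]
[0.563 0.091 0.14 ] [0.572 0.104 0.   ]
[0.539 0.09  0.14 ] [0.546 0.104 0.   ]
[0.543 0.087 0.14 ]
```

View pics/p4.png

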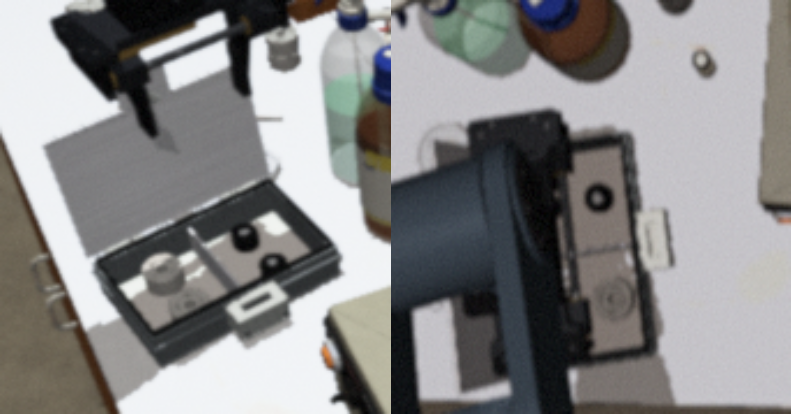

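The near bay holds both weights and the far bay both mounts, all flat. The machine's side face is at y≈0.09, so it's clear of the wing work. Next I reach over the panel with the fingers either side of the tongue and pull it past upright.

```bash
python3 -m jog '[0.087,0.051,0,0,0,0.087,0.051,0,0,0,0.087,0.05,0,0,0,0.087,0,0,0.04,0,0.087,0,0,0.04,0,0.087,0,0,0.007,0,0.087,0,0,0,0,0.087,-0.012,0,0,0,0.087,-0.012,0,0,0]'
python3 - <<'E'
from h import *
cv2.imwrite("pics/p5.png",cv2.resize(robot.camera("scene")[50:250,120:320],None,fx=3,fy=3))
E
```

```text
time: 16.8
position: [0.482, 0.3995, 0.184]
tool_rot: [0.646, 0.763, 0.002, 0.0]
ft_force: [0.0, 0.9, 0.9]
grip_width: 0.0867
grip_force: 0.9
```

View pics/p5.png

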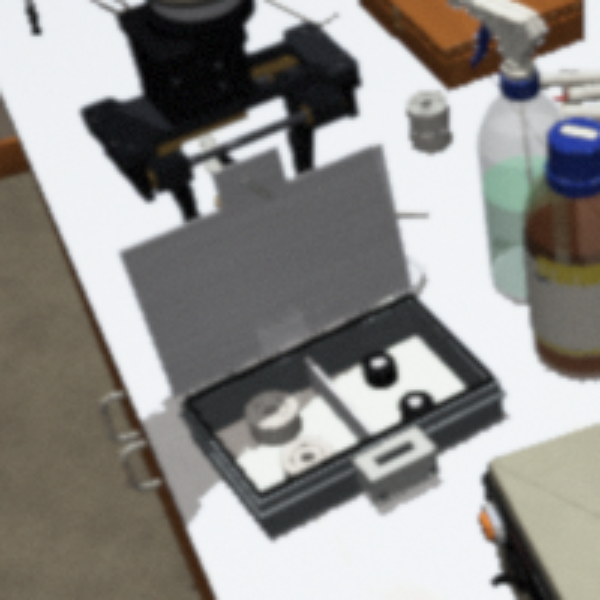

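The fingers are behind the panel on either side of the tongue. I'll keep pulling.

```bash
python3 -m jog '[0.087,-0.012,0,0,0,0.087,-0.012,0,0,0,0.087,-0.012,0,0,0,0.087,-0.012,0,0,0,0.087,-0.012,0,0,0,0.087,-0.012,0,0,0,0.087,-0.012,0,0,0,0.087,-0.012,0,0,0,0.087,0,0,-0.03,0,0.087,0,0,-0.03,0,0.087,0,0,0,0,0.087,0,0,0,0,0.087,0,0,0,0,0.087,0,0,0,0,0.087,0,0,0,0,0.087,0,0,0,0,0.087,0,0,0,0,0.087,0,0,0,0,0.087,0,0,0,0]'
python3 - <<'E'
from h import *
a=robot.camera("scene");b=robot.camera("top")
for c,im in(("scene",a),("top",b)):
    for d in robot.outline_of(c,"wing")[:2]:
        m=d["region"];ys,xs=np.nonzero(m);print(c,np.round(d["extent"]),d["conf"],m.sum())
        P=np.array([ray(c,x,y,.078)[:2] for x,y in zip(xs,ys)])
        w,v=np.linalg.eigh(np.cov(P.T));print(P.mean(0),np.degrees(np.arctan2(v[1,1],v[0,1])),np.sqrt(w))
cv2.imwrite("pics/s6.png",a);cv2.imwrite("pics/t6.png",b)
cv2.imwrite("pics/p6.png",np.hstack([cv2.resize(a[150:230,200:290],(450,400)),cv2.resize(b[235:305,190:270],(350,400))]))
E
```

```text
time: 19.23
position: [0.4967, 0.3048, 0.2421]
tool_rot: [0.646, 0.763, 0.0, 0.0]
ft_force: [-0.9, 0.3, -0.3]
grip_width: 0.0871
grip_force: 0.0
scene [250. 190.   4.  13.] 0.6 79
[0.51106615 0.22097658] 72.89123977373565 [0.00396601 0.01187175]
top [213. 271.  69. 100.] 0.27 3857Traceback (most recent call last):
  File "<stdin>", line 6, in <module>
  File "h.py", line 5, in ray
    m=robot.camera_model(cam);Rm=np.array(m["R"]);t=np.array(m["t"])
ValueError: time passes only in moves, steps and waits
```

```bash
cat > wf.py <<'E'
from h import *
from scipy.optimize import minimize
M={c:robot.camera_model(c) for c in("scene","top")}
CS=np.array([.498,.298]);YAW=.167
def box(th,phi,dx=0,dy=0):
    # wing corners in world; hinge at case y .0715,z .045, panel outer face 4 mm up
    c,s=np.cos(phi),np.sin(phi);L=[]
    for z in(.009,.030):
        for x,y in((.017,.005),(.017,-.005),(-.017,-.005),(-.017,.005)):
            px,py=c*x-s*y,s*x+c*y-.1545
            Y=py*np.cos(th)+z*np.sin(th);Z=-py*np.sin(th)+z*np.cos(th)
            L.append((px+dx,Y+.0715+dy,Z+.045))
    L=np.array(L);c,s=np.cos(YAW),np.sin(YAW)
    return np.c_[CS[0]+c*L[:,0]-s*L[:,1],CS[1]+s*L[:,0]+c*L[:,1],L[:,2]]
def pj(c,X):
    m=M[c];p=np.array(m["R"])@X.T+np.array(m["t"])[:,None];return np.c_[m["fx"]*p[0]/p[2]+m["cx"],m["fy"]*p[1]/p[2]+m["cy"]]
K=8
def soft(c,X,win):
    u0,v0,w,h=win
    im=np.zeros((h*K,w*K),np.uint8);q=(pj(c,X)-[u0-.5,v0-.5])*K
    cv2.fillConvexPoly(im,cv2.convexHull(q.round().astype(np.int32)),255)
    return cv2.resize(im,(w,h),interpolation=cv2.INTER_AREA)/255.
def fit(c,target,win,th):
    best=[]
    for phi in np.arange(-.4,1.5,.05):
        f=lambda p:((cv2.GaussianBlur(soft(c,box(th,phi,p[0]*.01,p[1]*.01),win),(0,0),.7)-target)**2).sum()
        r=minimize(f,[0,0],method="Nelder-Mead",options=dict(maxiter=60,initial_simplex=[[0,0],[.5,0],[0,.5]]));best.append((r.fun,round(phi,2),*(r.x*10).round(1)))
    return sorted(best)[:6]
E
python3 - <<'E'
from wf import *
a=robot.camera("scene");cv2.imwrite("pics/s6.png",a)
win=(236,172,28,36);u,v,w,h=win
d=robot.outline_of("scene","wing")[0];print(d["conf"],np.round(d["extent"]))
t=cv2.GaussianBlur(d["region"][v:v+h,u:u+w].astype(float),(0,0),.7)
for r in fit("scene",t,win,.08):print(r)
g=cv2.cvtColor(a,cv2.COLOR_BGR2GRAY)[v:v+h,u:u+w];print("grey");print("\n".join(" ".join(f"{x:3d}" for x in r) for r in g[6:30,2:26]))
E
```

```text
0.61 [250. 195.  10.  23.]
(np.float64(8.837499231148005), np.float64(0.95), np.float64(-0.4), np.float64(3.7))
(np.float64(8.952968056257907), np.float64(1.0), np.float64(-0.4), np.float64(3.6))
(np.float64(9.7133921236237), np.float64(1.05), np.float64(-0.4), np.float64(3.0))
(np.float64(10.277096718013807), np.float64(0.9), np.float64(-0.3), np.float64(3.4))
(np.float64(11.993884885904526), np.float64(1.1), np.float64(0.2), np.float64(3.6))
(np.float64(12.625439001704235), np.float64(0.85), np.float64(-0.4), np.float64(3.4))
grey
138 150 153 139 126 130 131 128 129 128 128 130 131 132 134 144 160 178 208 222 226 229 230 230
163 195 191 156 131 126 130 128 129 130 130 130 135 146 159 175 201 219 227 228 230 231 231 231
191 202 179 145 130 131 131 129 128 129 133 144 158 175 202 218 227 229 230 230 230 230 230 231
172 160 143 129 128 129 128 130 133 136 136 148 187 215 227 229 230 230 230 228 230 231 231 231
140 131 128 127 129 132 137 157 155 133 121 129 174 214 229 229 230 231 231 230 231 231 231 230
130 127 128 131 134 142 167 198 189 132  74  67 119 193 223 229 229 231 231 230 2
[... 1042 characters left out ...]
 198 220 227 225 214 180 183
230 228 227 227 227 226 208 142  61  18   9  11   9  18  30  77 153 195 220 227 227 222 212 204
228 227 225 226 226 226 212 163  90  36  13  14  24  47  72 111 166 209 223 226 224 214 198 165
227 226 227 226 227 226 221 199 140  71  41  34  56  99 146 171 202 218 223 215 194 161 137 121
214 227 227 226 226 227 227 215 176 129  97  88 106 149 197 214 218 214 192 160 133 118 115 114
180 213 224 226 226 227 227 227 217 199 171 154 166 195 213 211 191 158 124 103 103 109 119 113
115 179 216 225 226 224 219 220 224 225 219 211 208 206 188 157 124  98  92 101 110 113 116 114
 84 131 186 217 223 207 188 200 218 226 223 213 193 162 129  99  93  98 107 114 113 112 109 100
```

```bash
python3 - <<'E'
from wf import *
g=cv2.cvtColor(cv2.imread("pics/s6.png"),cv2.COLOR_BGR2GRAY).astype(float)
win=(243,181,13,21);u,v,w,h=win
t=np.clip((228-g[v:v+h,u:u+w])/210,0,1)
t[:4][t[:4]<.55]=0
for th in(.08,.04):
    print(th)
    for r in fit("scene",t,win,th):print(r)
E
```

```text
0.08
(np.float64(10.495764226860075), np.float64(1.0), np.float64(-1.4), np.float64(0.2))
(np.float64(10.9409316281181), np.float64(0.95), np.float64(-1.4), np.float64(0.5))
(np.float64(11.377981950109719), np.float64(1.05), np.float64(-1.2), np.float64(0.6))
(np.float64(12.142061267633963), np.float64(0.9), np.float64(-1.3), np.float64(0.1))
(np.float64(13.731951576610115), np.float64(1.1), np.float64(-0.9), np.float64(0.5))
(np.float64(14.17118805710079), np.float64(0.85), np.float64(-1.3), np.float64(0.3))
0.04
(np.float64(11.001907448175807), np.float64(1.0), np.float64(1.5), np.float64(7.4))
(np.float64(11.348517595143528), np.float64(0.95), np.float64(1.3), np.float64(7.5))
(np.float64(12.040213708779246), np.float64(1.05), np.float64(1.3), np.float64(7.6))
(np.float64(12.049689722276511), np.float64(0.9), np.float64(1.0), np.float64(6.9))
(np.float64(13.743179546495183), np.float64(0.85), np.float64(1.0), np.float64(6.7))
(np.float64(14.50734650991351), np.float64(1.1), np.float64(1.6), np.float64(7.4))
```

φ is about 0.98 with the panel ajar at 0.08. The wing is at about (0.510, 0.218), with its top at 0.087.

```bash
python3 -m jog '[0.05,0,0,0,0.85,0.05,0,0,0,0.85,0.05,0,0,0,0.85,0.05,0,0,0,0.85,0.05,-0.0367,0.0239,0,0,0.05,-0.0367,0.0239,0,0,0.05,0,0,0.05,0,0.05,0,0,0.05,0,0.05,0,0,0.033,0,0.05,0,0,0.012,0,0.05,0,0,0,0]' 10
python3 - <<'E'
from h import *
st()
E
```

```text
time: 20.9
position: [0.5097, 0.2182, 0.0968]
tool_rot: [0.841, 0.541, -0.0, -0.0]
ft_force: [0.2, 0.6, 0.6]
grip_width: 0.0502
grip_force: 0.0
t 20.9 pos [0.5097 0.2182 0.0968] rot [[0.415, 0.91, -0.001], [0.91, -0.415, -0.0], [-0.0, -0.001, -1.0]] F [0.2 0.6 0.6] w 0.0502 gf 0.0 q [0.2  0.65 1.73 0.   0.76 0.63]
```

```bash
python3 -m jog '[0.004,0,0,0,0,0.004,0,0,0,0,0.004,0,0,0,0,0.004,0,0,0,0,0.004,0,0,0,0,0.004,0,0,0,0]' 10
python3 - <<'E'
from h import *
st();print(robot.get_obs()["moment"])
E
```

```text
time: 21.65
position: [0.5093, 0.2183, 0.0972]
tool_rot: [0.841, 0.541, -0.0, -0.0]
ft_force: [-1.3, 0.2, 3.4]
grip_width: 0.0101
grip_force: 9.8
t 21.65 pos [0.5093 0.2183 0.0972] rot [[0.415, 0.91, -0.001], [0.91, -0.415, 0.0], [-0.0, -0.001, -1.0]] F [-1.3  0.2  3.4] w 0.0101 gf 9.78608598728897 q [0.2  0.65 1.73 0.   0.76 0.63]
[ 0.10135828  0.20210931 -0.02675064]
```

```bash
python3 -m jog '[0.004,0,0,0,0.7,0.004,0,0,0,0.7,0.004,0,0,0,0.7,0.004,0,0,0,0.7,0.004,0,0,0,0.7,0.004,0,0,0,0.7,0.004,0,0,0,0.7,0.004,0,0,0,0.69,0.004,0,0,0,0,0.004,0,0,0,0]' 10
python3 - <<'E'
from h import *
st();print(robot.get_obs()["moment"])
E
```

```text
time: 22.9
position: [0.5066, 0.2211, 0.0956]
tool_rot: [0.997, 0.082, -0.003, -0.002]
ft_force: [-4.1, 12.3, -4.8]
grip_width: 0.0103
grip_force: 9.9
t 22.9 pos [0.5066 0.2211 0.0956] rot [[0.986, 0.164, -0.006], [0.164, -0.986, 0.004], [-0.005, -0.005, -1.0]] F [-4.1 12.3 -4.8] w 0.0103 gf 9.929761248640716 q [0.21 0.65 1.73 0.01 0.76 1.61]
[2.02166309 0.63320533 0.08383222]
```

There's some side load on the wing. I'll relieve it before releasing.

```bash
python3 -m jog '[0.004,-0.0012,-0.0016,0,0,0.004,-0.0012,-0.0016,0,0,0.004,0,0,0,0]' 10
python3 -m jog '[0.03,0,0,0,0,0.03,0,0,0,0,0.03,0,0,0,0]' 10
```

```text
time: 23.28
position: [0.5063, 0.2215, 0.0966]
tool_rot: [0.997, 0.083, -0.0, -0.0]
ft_force: [-1.6, 3.7, -3.4]
grip_width: 0.0107
grip_force: 10.0
time: 23.65
position: [0.5074, 0.2205, 0.0974]
tool_rot: [0.997, 0.083, 0.001, 0.0]
ft_force: [-0.7, 0.5, 1.0]
grip_width: 0.028
grip_force: 0.0
```

```bash
python3 -m jog '[0.03,0,0,-0.05,0,0.03,0,0,-0.05,0,0.03,0,-0.045,-0.03,0,0.03,0,-0.045,0,0,0.03,0,0,0,0,0.03,0,0,0,0,0.03,0,0,0,0,0.03,0,0,0,0,0.03,0,0,0,0]' 10
python3 - <<'E'
from wf import *
a=robot.camera("scene");cv2.imwrite("pics/s7.png",a)
for d in robot.outline_of("scene","wing")[:1]:print(d["conf"],np.round(d["extent"]))
g=cv2.cvtColor(a,cv2.COLOR_BGR2GRAY).astype(float)
win=(237,180,30,24);u,v,w,h=win
t=np.clip((228-g[v:v+h,u:u+w])/210,0,1);t=np.where(t>.55,t,0)
B=[]
for th in(0.0,.02,.03,.04,.05,.06,.08):
    for phi in np.arange(-.3,.35,.05):
        s=cv2.GaussianBlur(soft("scene",box(th,phi,-.0014,.0003),win),(0,0),.7);B.append((((s-t)**2).sum(),th,round(phi,2)))
for b in sorted(B)[:8]:print(b)
z=cv2.resize(a[160:220,210:290],(800,600),interpolation=cv2.INTER_CUBIC)
cv2.imwrite("pics/p7.png",z)
E
```

```text
time: 24.78
position: [0.492, 0.3091, 0.2269]
tool_rot: [0.997, 0.083, -0.0, 0.0]
ft_force: [0.0, 1.4, -0.8]
grip_width: 0.03
grip_force: 0.0
(np.float64(53.476507074718356), 0.02, np.float64(0.15))
(np.float64(53.55979927765467), 0.02, np.float64(0.1))
(np.float64(53.720531927619646), 0.02, np.float64(0.05))
(np.float64(53.99166286540008), 0.02, np.float64(-0.0))
(np.float64(54.06312053934719), 0.02, np.float64(0.2))
(np.float64(54.55926910948433), 0.02, np.float64(-0.05))
(np.float64(54.78570769190159), 0.02, np.float64(0.25))
(np.float64(55.76558926085718), 0.02, np.float64(0.3))
```

View pics/p7.png

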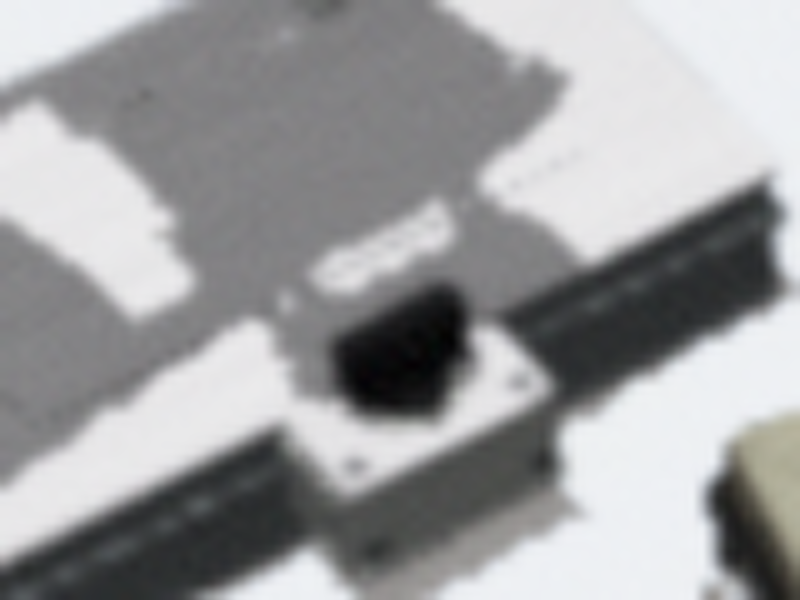

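The wing is black around (400,350) in the crop and lies roughly along the tongue's front edge. I'll refit it against a darker threshold so the shadow drops out.

```bash
cat >> wf.py <<'E'
def fine(a,win=(240,185,19,19)):
    g=cv2.cvtColor(a,cv2.COLOR_BGR2GRAY).astype(float);u,v,w,h=win
    t=np.clip((135-g[v:v+h,u:u+w])/110,0,1);B=[]
    for th in(0,.01,.02,.03,.04,.05,.06,.07,.08,.09):
        for phi in np.arange(-.4,.45,.05):
            s=cv2.GaussianBlur(soft("scene",box(th,phi,-.0014,.0003),win),(0,0),.7);B.append((round(((s-t)**2).sum(),2),th,round(phi,2)))
    return sorted(B)[:8], fit("scene",t,win,.04)[:4]
E
python3 - <<'E'
from wf import *
for r in fine(cv2.imread("pics/s7.png")):print(*r,sep="\n")
E
```

```text
(np.float64(12.76), 0.02, np.float64(0.15))
(np.float64(12.88), 0.02, np.float64(0.2))
(np.float64(13.02), 0.01, np.float64(0.25))
(np.float64(13.08), 0.01, np.float64(0.2))
(np.float64(13.11), 0.02, np.float64(0.25))
(np.float64(13.18), 0.01, np.float64(0.15))
(np.float64(13.4), 0.02, np.float64(0.3))
(np.float64(13.46), 0.02, np.float64(0.1))
(np.float64(12.51725319832294), np.float64(0.25), np.float64(-2.5), np.float64(-3.3))
(np.float64(12.625761514498386), np.float64(0.2), np.float64(-2.8), np.float64(-3.5))
(np.float64(12.718724748693663), np.float64(0.15), np.float64(-2.9), np.float64(-3.7))
(np.float64(13.048591272041802), np.float64(0.3), np.float64(-2.2), np.float64(-3.6))
```

```bash
python3 - <<'E'
from wf import *
def yaw(c,p,q,z):
    d=ray(c,*q,z)-ray(c,*p,z);return round(np.arctan2(d[1],d[0]),3),round(np.hypot(*d[:2]),3)
print(yaw("top",(188.9,319.1),(178.4,233.6),.048),yaw("top",(242.9,310.4),(232.1,226.4),.048),yaw("top",(242.3,312.2),(231.7,226),.048),yaw("top",(201,293),(196,255),.026))
print("scene L",yaw("scene",(181.9,183.8),(257,148.2),.05),"R",yaw("scene",(208.9,215.8),(288.1,180.1),.05))
# tongue front edge and wing-top edge in s7 crop (10x, +210,+160)
print("tongue",yaw("scene",(245,209),(265,198.5),.049),"case seal edge",yaw("scene",(210,216),(238,203),.049))
# lines by Hough-like subpixel fit: right wall bottom edges of case on bench in s7
g=cv2.cvtColor(cv2.imread("pics/s7.png"),cv2.COLOR_BGR2GRAY)
l=cv2.createLineSegmentDetector().detect(g)[0][:,0]
for x1,y1,x2,y2 in l:
    if 150<min(x1,x2)and max(x1,x2)<300 and 90<min(y1,y2)and max(y1,y2)<250 and np.hypot(x2-x1,y2-y1)>18:
        print(np.round([x1,y1,x2,y2],1),yaw("scene",*sorted([(x1,y1),(x2,y2)]),.048))
E
```

```text
(np.float64(0.165), np.float64(0.218)) (np.float64(0.161), np.float64(0.215)) (np.float64(0.155), np.float64(0.22)) (np.float64(0.171), np.float64(0.099))
scene L (np.float64(0.173), np.float64(0.21)) R (np.float64(0.106), np.float64(0.207))
tongue (np.float64(0.176), np.float64(0.054)) case seal edge (np.float64(0.121), np.float64(0.071))
[248.4 112.2 226.  122.6] (np.float64(0.201), np.float64(0.071))
[241.3 213.2 210.1 229.6] (np.float64(0.175), np.float64(0.08))
[288.3 188.7 265.9 201.2] (np.float64(0.205), np.float64(0.064))
[205.4 217.8 237.3 201.5] (np.float64(0.17), np.float64(0.083))
[298.7 173.3 293.  121.9] (np.float64(-1.926), np.float64(0.2))
[210.5 231.  187.3 201.3] (np.float64(-1.401), np.float64(0.113))
[261.8 122.5 229.4 124. ] (np.float64(-0.408), np.float64(0.087))
[182.5 187.4 204.3 217.2] (np.float64(-1.427), np.float64(0.117))
[185.5 179.2 242.2 152.6] (np.float64(0.171), np.float64(0.158))
[283.6 145.7 277.8  92. ] (np.float64(-1.913), np.float64(0.234))
[233.7 191.5 207.4 209.5] (np.float64(0.345), np.float64(0.078))
[201.6 174.7 223.3 191.3] (np.float64(-1.226), np.float64(0.083))
[242.8 152.3 261.5 165.6] (np.float64(-1.237), np.float64(0.072))
[266.6 209.2 247.1 220.1] (np.float64(0.201), np.float64(0.053))
[234.3 120.5 261.9 119.6] (np.float64(-0.431), np.float64(0.074))
[185.5 247.7 171.7 213.9] (np.float64(-1.576), np.float64(0.109))
[186.5 152.2 170.  136.2] (np.float64(-1.327), np.float64(0.083))
[215.1 110.6 243.5  99.1] (np.float64(0.146), np.float64(0.089))
[207.3 222.7 229.8 211.4] (np.float64(0.161), np.float64(0.057))
[265.6 193.1 283.5 183.9] (np.float64(0.165), np.float64(0.05))
```

Case yaw is 0.168 and the tool is square to it. I'll re-grip the wing, which squares it to the slot, and then press gently.

```bash
python3 -m jog '[0.03,0,0.045,0,0,0.03,0,0.045,0,0,0.03,0,0,0.05,0,0.03,0,0,0.05,0,0.03,0,0,0.03,0.005,0.03,0,0,0.011,0,0.03,0,0,0,0,0.004,0,0,0,0,0.004,0,0,0,0,0.004,0,0,0,0,0.004,0,0,0,0]' 20
python3 - <<'E'
from h import *
st();print(robot.get_obs()["moment"])
E
```

```text
time: 26.25
position: [0.5076, 0.22, 0.0871]
tool_rot: [0.997, 0.083, 0.001, 0.001]
ft_force: [1.8, -5.3, 3.2]
grip_width: 0.0099
grip_force: 20.0
t 26.25 pos [0.5076 0.22   0.0871] rot [[0.986, 0.166, 0.002], [0.166, -0.986, -0.002], [0.002, 0.002, -1.0]] F [ 1.8 -5.3  3.2] w 0.0099 gf 19.99824196100235 q [ 0.21  0.66  1.74 -0.    0.74  1.61]
[-0.85969044 -0.08195903 -0.04538152]
```

```bash
for i in 1; do :; done; python3 -m jog '[0.004,0,0.001,0.001,0,0.004,0,0,0.001,0,0.004,0,0,0,0]'; python3 -m jog '[0.004,0,0,0.001,0,0.004,0,0,0.001,0,0.004,0,0,0,0]';python3 -m jog '[0.004,0,0,0.001,0,0.004,0,0,0.001,0,0.004,0,0,0,0]'
```

```text
time: 26.62
position: [0.5077, 0.2198, 0.0869]
tool_rot: [0.997, 0.083, 0.001, 0.0]
ft_force: [-3.2, -2.3, 16.3]
grip_width: 0.0099
grip_force: 20.0
time: 27.0
position: [0.5077, 0.2198, 0.0866]
tool_rot: [0.997, 0.083, 0.002, 0.0]
ft_force: [-5.8, -4.3, 27.2]
grip_width: 0.0099
grip_force: 20.0
time: 27.38
position: [0.5082, 0.2199, 0.0853]
tool_rot: [0.997, 0.083, 0.002, 0.0]
ft_force: [-6.2, -4.5, 33.6]
grip_width: 0.0097
grip_force: 20.0
```

33 N is too much, so something is blocking it. I'll back off first, then measure the panel angle in the saved pictures.

```bash
python3 -m jog '[0.004,0,0,-0.003,0,0.004,0,0,-0.003,0,0.004,0,0,0,0]'
cat >> wf.py <<'E'
def cw(X,th=None):
    X=np.array(X,float)
    if th is not None:  # panel coords: x, r from hinge, height above panel underside
        x,r,z=X.T;X=np.c_[x,.0715-r*np.cos(th)+z*np.sin(th),.045+r*np.sin(th)+z*np.cos(th)]
    c,s=np.cos(YAW),np.sin(YAW);return np.c_[CS[0]+c*X[:,0]-s*X[:,1],CS[1]+s*X[:,0]+c*X[:,1],X[:,2]]
def prof(g,c,th,r,z,xs,off):
    # mean grey along an edge line shifted by off pixels in row direction
    q=pj(c,cw([(x,r,z) for x in xs],th))
    return cv2.remap(g,q[:,0].astype(np.float32).reshape(1,-1),(q[:,1]+off).astype(np.float32).reshape(1,-1),cv2.INTER_LINEAR).mean()
E
python3 - <<'E'
from wf import *
for f in("s6","s7"):
    g=cv2.cvtColor(cv2.imread(f"pics/{f}.png"),cv2.COLOR_BGR2GRAY).astype(np.float32)
    print(f)
    for nm,r,xs in(("tongue",.173,np.linspace(-.024,.024,20)),("nearedge",.143,np.linspace(-.1,-.04,20)),("faredge",.143,np.linspace(.04,.1,20))):
        print(nm,[int(prof(g,"scene",.04,r,.004,xs,o)) for o in np.arange(-6,9,1)])
    q=[round(float(pj("scene",cw([(0,.173,.004)],t))[0,1]),1) for t in(0,.04,.08)];print("row of tongue edge th 0/.04/.08",q)
E
```

```text
time: 27.75
position: [0.508, 0.2199, 0.0861]
tool_rot: [0.997, 0.083, 0.001, 0.0]
ft_force: [2.8, -1.8, -1.2]
grip_width: 0.0099
grip_force: 20.0
s6
tongue [194, 202, 174, 123, 101, 105, 109, 103, 89, 80, 78, 78, 77, 74, 75]
nearedge [230, 224, 198, 139, 82, 54, 54, 53, 48, 52, 69, 84, 71, 52, 47]
faredge [229, 226, 204, 144, 78, 47, 49, 49, 47, 56, 78, 89, 74, 57, 49]
row of tongue edge th 0/.04/.08 [204.6, 202.5, 200.3]
s7
tongue [88, 112, 144, 173, 194, 207, 206, 168, 111, 82, 77, 77, 76, 73, 73]
nearedge [228, 231, 232, 232, 230, 224, 194, 131, 72, 52, 59, 68, 62, 50, 46]
faredge [228, 224, 221, 216, 212, 206, 181, 123, 69, 52, 59, 65, 56, 49, 50]
row of tongue edge th 0/.04/.08 [204.6, 202.5, 200.3]
```

```bash
cat > e.py <<'E'
from wf import *
def edge(f,X,sgn):
    g=cv2.cvtColor(cv2.imread(f"pics/{f}.png"),cv2.COLOR_BGR2GRAY).astype(np.float32)
    q=pj("scene",cw(X));o=np.arange(-8,8.1,.5)
    p=np.array([cv2.remap(g,q[:,:1].astype(np.float32).T,(q[:,1:]+k).astype(np.float32).T,cv2.INTER_LINEAR).mean() for k in o])
    d=np.gradient(p)*sgn/.5;i=d.argsort()[::-1][:3];return [(o[k],int(d[k])) for k in i]
N=np.linspace(-.1,-.045,20);F=np.linspace(.045,.1,20)
E
python3 - <<'E'
from e import *
for f in("scene0","s6","s7"):
    for nm,xs in(("near",N),("far",F)):
        print(f,nm,"foot z0 d->l",edge(f,[(x,-.068,0) for x in xs],1),"| top45 l->d",edge(f,[(x,-.068,.045) for x in xs],-1),"| panel edge flush",edge(f,[(x,-.0715,.049) for x in xs],-1))
    print("block top front edge", edge(f,[(x,-.098,.043) for x in np.linspace(-.025,.025,15)],-1),"block foot",edge(f,[(x,-.098,0.0) for x in np.linspace(-.025,.025,15)],1))
print(pj("scene",cw([(0,-.0715,.049),(0,-.0715,.055)])))
E
```

```text
scene0 near foot z0 d->l [(np.float64(-1.5), 67), (np.float64(-2.0), 66), (np.float64(-1.0), 55)] | top45 l->d [(np.float64(-5.0), 80), (np.float64(-5.5), 77), (np.float64(-4.5), 65)] | panel edge flush [(np.float64(-5.0), 81), (np.float64(-5.5), 76), (np.float64(-4.5), 67)]
scene0 far foot z0 d->l [(np.float64(-1.5), 69), (np.float64(-2.0), 67), (np.float64(-1.0), 56)] | top45 l->d [(np.float64(-5.0), 53), (np.float64(-4.5), 48), (np.float64(-5.5), 44)] | panel edge flush [(np.float64(-5.0), 49), (np.float64(-4.5), 45), (np.float64(-5.5), 40)]
block top front edge [(np.float64(-1.0), 50), (np.float64(-1.5), 50), (np.float64(-0.5), 38)] block foot [(np.float64(-2.0), 35), (np.float64(-2.5), 32), (np.float64(-1.5), 29)]
s6 near foot z0 d->l [(np.float64(-1.5), 66), (np.float64(-2.0), 65), (np.float64(-1.0), 55)] | top45 l->d [(np.float64(-5.0), 62), (np.float64(-5.5), 59), (np.float64(-4.5), 55)] | panel edge flush [(np.float64(-5.0), 62), (np.float64(-5.5), 58), (np.float64(-4.5), 56)]
s6 far foot z0 d->l [(np.float64(-1.5), 68), (np.float64(-2.0), 65), (np.float64(-1.0), 56)] | top4
[... 429 characters left out ...]
64(-1.0), 55)] | top45 l->d [(np.float64(-1.0), 66), (np.float64(-1.5), 64), (np.float64(-0.5), 56)] | panel edge flush [(np.float64(-1.0), 67), (np.float64(-1.5), 63), (np.float64(-0.5), 57)]
s7 far foot z0 d->l [(np.float64(-1.5), 63), (np.float64(-2.0), 60), (np.float64(-1.0), 55)] | top45 l->d [(np.float64(-1.0), 65), (np.float64(-1.5), 59), (np.float64(-0.5), 57)] | panel edge flush [(np.float64(-1.0), 65), (np.float64(-1.5), 59), (np.float64(-0.5), 58)]
block top front edge [(np.float64(-1.5), 55), (np.float64(-2.0), 53), (np.float64(-1.0), 45)] block foot [(np.float64(-1.5), 37), (np.float64(-1.0), 33), (np.float64(-2.0), 30)]
[[249.04317784 197.10383827]
 [248.69200686 195.32069879]]
```

The panel edge, corrected for the -1.5 px camera bias, puts the panel already flush in s7. That means the bar is through the slot, and the hard contact was the flush stop. I'll check it as it is now, with the wing held.

```bash
python3 - <<'E'
from e import *
st()
cv2.imwrite("pics/s8.png",robot.camera("scene"))
for nm,xs in(("near",N),("far",F)):print(nm,edge("s8",[(x,-.068,0) for x in xs],1),edge("s8",[(x,-.0715,.049) for x in xs],-1))
print("tongue",edge("s8",[(x,-.1015,.049) for x in np.linspace(-.026,-.012,15)],-1),edge("s7",[(x,-.1015,.049) for x in np.linspace(-.026,-.012,15)],-1))
E
```

```text
t 27.75 pos [0.508  0.2199 0.0861] rot [[0.986, 0.166, 0.002], [0.166, -0.986, 0.0], [0.002, 0.0, -1.0]] F [ 2.8 -1.8 -1.2] w 0.0099 gf 20.00151425600052 q [ 0.21  0.67  1.74 -0.    0.73  1.61]
near [(np.float64(-2.0), 37), (np.float64(-2.5), 34), (np.float64(-1.5), 31)] [(np.float64(-1.0), 32), (np.float64(-1.5), 28), (np.float64(-0.5), 28)]
far [(np.float64(-2.0), 57), (np.float64(-1.5), 56), (np.float64(-2.5), 47)] [(np.float64(-1.5), 23), (np.float64(-1.0), 21), (np.float64(-2.0), 19)]
tongue [(np.float64(-1.0), 21), (np.float64(-1.5), 20), (np.float64(-0.5), 15)] [(np.float64(-1.0), 57), (np.float64(-1.5), 53), (np.float64(-0.5), 48)]
```

```bash
python3 -m jog '[0.004,0,0,-0.001,0,0.004,0,0,-0.001,0,0.004,0,0,0,0]'; python3 -m jog '[0.004,0,0,-0.001,0,0.004,0,0,-0.001,0,0.004,0,0,0,0]'; python3 - <<'E'
from e import *
print(robot.get_obs()["moment"])
cv2.imwrite("pics/s9.png",robot.camera("scene"))
for nm,xs in(("near",N),("far",F)):print(nm,edge("s9",[(x,-.0715,.049) for x in xs],-1))
print("tongue",edge("s9",[(x,-.1015,.049) for x in np.linspace(-.026,-.012,15)],-1))
E
```

```text
time: 28.18
position: [0.5079, 0.2201, 0.088]
tool_rot: [0.997, 0.083, 0.001, -0.0]
ft_force: [4.3, -1.3, -2.5]
grip_width: 0.0099
grip_force: 20.1
time: 28.55
position: [0.5078, 0.2204, 0.0902]
tool_rot: [0.997, 0.083, 0.001, -0.0]
ft_force: [4.8, -0.5, -2.6]
grip_width: 0.0101
grip_force: 20.1
[-0.2053956  -1.00470498 -0.02234262]
near [(np.float64(-2.0), 28), (np.float64(-2.5), 27), (np.float64(-1.5), 23)]
far [(np.float64(-2.5), 21), (np.float64(-2.0), 20), (np.float64(-3.0), 18)]
tongue [(np.float64(-3.0), 13), (np.float64(-2.5), 12), (np.float64(-0.5), 9)]
```

```bash
python3 -m jog '[0.03,0,0,0,0,0.03,0,0,0,0,0.03,0,0,-0.05,0,0.03,0,0,-0.06,0,0.03,-0.03,0.05,0,0,0.03,-0.03,0.05,0,0,0.03,-0.03,0.05,0,0,0.03,0,0.05,0,0,0.03,0,0,0,0,0.03,0,0,0,0,0.03,0,0,0,0,0.03,0,0,0,0]' 
python3 - <<'E'
from e import *
st()
cv2.imwrite("pics/s10.png",robot.camera("scene"));cv2.imwrite("pics/t10.png",robot.camera("top"))
for nm,xs in(("near",N),("far",F)):print(nm,edge("s10",[(x,-.068,0) for x in xs],1),edge("s10",[(x,-.0715,.049) for x in xs],-1))
print("tongue",edge("s10",[(x,-.1015,.049) for x in np.linspace(-.026,.026,15)],-1),edge("s7",[(x,-.1015,.049) for x in np.linspace(-.026,.026,15)],-1),"block foot",edge("s10",[(x,-.098,0.0) for x in np.linspace(-.025,.025,15)],1))
a=cv2.imread("pics/s10.png")
for r in fine(a):print(*r,sep="\n")
for c in("scene","top"):
    for d in robot.outline_of(c,"wing")[:1]:print(c,d["conf"],np.round(d["extent"]),d["region"].sum())
g=cv2.cvtColor(cv2.imread("pics/t10.png"),cv2.COLOR_BGR2GRAY)
u,v=pj("top",cw([(0,.1545,.02)],.04))[0].astype(int);print(u,v);print("\n".join(" ".join(f"{x:3d}" for x in r) for r in g[v-12:v+13,u-10:u+14]))
E
```

```text
time: 30.1
position: [0.4509, 0.0091, 0.1999]
tool_rot: [0.996, 0.084, -0.0, -0.0]
ft_force: [0.6, -0.0, 0.5]
grip_width: 0.0303
grip_force: 0.0
t 30.1 pos [0.4509 0.0091 0.1999] rot [[0.986, 0.167, -0.001], [0.167, -0.986, 0.0], [-0.001, -0.0, -1.0]] F [ 0.6 -0.   0.5] w 0.0303 gf 0.0 q [-0.23  0.37  1.9   0.    0.87  1.17]
near [(np.float64(-1.5), 57), (np.float64(-2.0), 55), (np.float64(-1.0), 48)] [(np.float64(-1.0), 32), (np.float64(-1.5), 29), (np.float64(-0.5), 28)]
far [(np.float64(-1.5), 52), (np.float64(-2.0), 51), (np.float64(-1.0), 40)] [(np.float64(-1.0), 72), (np.float64(-0.5), 66), (np.float64(-1.5), 63)]
tongue [(np.float64(1.5), 10), (np.float64(1.0), 10), (np.float64(-7.0), 10)] [(np.float64(-1.0), 54), (np.float64(-0.5), 47), (np.float64(-1.5), 47)] block foot [(np.float64(2.5), 5), (np.float64(2.0), 5), (np.float64(1.5), 4)]
(np.float64(159.15), 0.08, np.float64(-0.25))
(np.float64(159.69), 0.08, np.float64(-0.2))
(np.float64(159.91), 0.08, np.float64(-0.15))
(np.float64(160.27), 0.08, np.float64(-0.3))
(np.float64(160.41), 0.08, np.float64(-0.4))
(np.float64(160.
[... 2206 characters left out ...]
 178 146 112 131 167 179 184
184 181 178 183 179 182 184 163 100  35  21  28  85 148 176 184 182 182 159 116 119 160 180 182
180 182 183 181 180 183 180 167 126  85  68  73 114 161 180 180 176 177 161 118 121 164 183 184
186 181 178 183 181 185 183 172 158 137 132 138 153 171 184 179 161 156 147 116 120 164 181 185
185 180 183 182 181 182 183 182 179 176 173 177 176 182 183 170 149 144 141 109 120 165 181 179
182 183 182 182 179 182 180 181 185 182 184 185 184 183 178 170 150 145 138 110 118 166 179 183
181 183 183 184 182 181 183 180 176 181 171 175 171 173 171 165 142 139 126 115 133 168 183 184
178 183 181 179 182 184 176 171 161 158 158 153 153 156 161 152 136 138 142 146 157 177 181 185
```

```bash
python3 - <<'E'
from e import *
def prof2(f,X,o):
    g=cv2.cvtColor(cv2.imread(f"pics/{f}.png"),cv2.COLOR_BGR2GRAY).astype(np.float32);q=pj("scene",cw(X))
    return [int(cv2.remap(g,q[:,:1].astype(np.float32).T,(q[:,1:]+k).astype(np.float32).T,cv2.INTER_LINEAR).mean()) for k in o]
o=np.arange(-8,17);print(o.tolist())
for f in("scene0","s6","s7","s10"):
    for xs in(N,F):print(f,prof2(f,[(x,-.068,.045) for x in xs],o))
print("rows foot-top",pj("scene",cw([(-.07,-.068,.0),(-.07,-.068,.045),(-.07,-.0715,.049),(-.07,-.0715,.055)]))[:,1])
for f in("scene0","s10"):
    print(f,"near wall",prof2(f,[(-.11,y,.045) for y in np.linspace(-.05,.05,20)],o))
# hinge-side back edge of panel and left
for f in("s7","s10"):print(f,"back edge",prof2(f,[(x,.0685,.049) for x in F],o),prof2(f,[(x,.0685,.049) for x in N],o))
E
```

```text
[-8, -7, -6, -5, -4, -3, -2, -1, 0, 1, 2, 3, 4, 5, 6, 7, 8, 9, 10, 11, 12, 13, 14, 15, 16]
scene0 [242, 236, 201, 124, 59, 57, 82, 76, 60, 62, 86, 98, 77, 55, 48, 48, 49, 49, 52, 65, 102, 168, 223, 240, 243]
scene0 [161, 159, 146, 102, 53, 54, 79, 73, 58, 63, 89, 98, 73, 52, 48, 48, 49, 52, 60, 82, 136, 201, 230, 235, 234]
s6 [229, 224, 195, 135, 79, 54, 55, 53, 48, 52, 70, 84, 70, 52, 46, 46, 46, 47, 50, 61, 97, 162, 217, 236, 239]
s6 [229, 226, 206, 147, 78, 46, 48, 49, 47, 55, 76, 87, 69, 51, 46, 46, 46, 48, 55, 77, 130, 195, 225, 230, 230]
s7 [228, 231, 232, 232, 230, 223, 191, 126, 70, 52, 60, 69, 62, 50, 46, 46, 46, 47, 50, 61, 96, 161, 217, 235, 238]
s7 [232, 230, 227, 223, 218, 212, 188, 128, 71, 52, 59, 65, 56, 47, 45, 46, 48, 51, 56, 76, 124, 183, 217, 228, 229]
s10 [93, 103, 115, 124, 130, 130, 117, 85, 57, 51, 61, 70, 63, 54, 50, 50, 49, 49, 52, 64, 99, 164, 220, 238, 242]
s10 [237, 237, 236, 235, 234, 231, 210, 144, 78, 55, 64, 72, 61, 50, 47, 46, 46, 48, 53, 70, 109, 153, 168, 166, 160]
rows foot-top [223.5293769  210.77795728 210.51368702 208.74538807]
scene0 near wall [152, 148, 135, 109, 79, 66, 75, 88, 91, 90, 95, 100, 97, 99, 123, 167, 210, 233, 240, 242, 243, 243, 243, 243, 243]
s10 near wall [235, 235, 235, 235, 235, 235, 233, 225, 203, 166, 128, 105, 95, 97, 123, 168, 210, 233, 240, 242, 243, 243, 243, 243, 243]
s7 back edge [216, 214, 211, 209, 206, 201, 191, 181, 173, 164, 155, 146, 143, 146, 144, 144, 146, 144, 140, 136, 133, 131, 130, 131, 130] [238, 238, 238, 238, 237, 231, 214, 180, 146, 127, 116, 112, 114, 115, 118, 121, 123, 124, 125, 124, 125, 127, 127, 126, 126]
s10 back edge [33, 32, 32, 32, 32, 32, 32, 33, 33, 34, 36, 40, 42, 40, 36, 34, 34, 39, 55, 75, 83, 77, 68, 57, 50] [241, 242, 242, 242, 237, 218, 191, 177, 174, 174, 173, 172, 174, 181, 185, 188, 198, 205, 207, 209, 211, 212, 212, 211, 209]
```

Edges say flush and the stiffness says a hard stop. The decisive check is to touch the wing top with closed fingers. Contact would come at TCP z≈0.097 if it's flush, 0.103 at angle 0.04, and 0.109 at 0.08.

```bash
python3 -m jog '[0,0.0229,-0.0497,0,0,0,0.0229,-0.0497,0,0,0,0.0229,-0.0497,0,0,0,0.0229,-0.0497,0,0,0,0,0,0.05,0,0,0,0,0.033,0,0,0,0,0,0]' 5
python3 -m jog '[0,0,0,0.002,0,0,0,0,0.002,0,0,0,0,0.002,0,0,0,0,0,0]'
python3 -m jog '[0,0,0,0.001,0,0,0,0,0.001,0,0,0,0,0,0]'
python3 -m jog '[0,0,0,0.001,0,0,0,0,0.001,0,0,0,0,0,0]'
```

```text
time: 31.18
position: [0.5065, 0.219, 0.1147]
tool_rot: [0.997, 0.083, -0.003, 0.0]
ft_force: [0.4, -0.9, 0.9]
grip_width: 0.0004
grip_force: 0.0
time: 31.68
position: [0.5089, 0.219, 0.1116]
tool_rot: [0.997, 0.083, 0.0, -0.0]
ft_force: [-0.5, -0.1, -0.6]
grip_width: 0.0004
grip_force: 0.0
time: 32.05
position: [0.5086, 0.219, 0.1089]
tool_rot: [0.997, 0.083, -0.0, 0.0]
ft_force: [-0.9, -0.1, 0.4]
grip_width: 0.0006
grip_force: 0.0
time: 32.42
position: [0.5086, 0.219, 0.1069]
tool_rot: [0.997, 0.083, -0.0, 0.0]
ft_force: [-0.3, 0.3, 0.1]
grip_width: -0.0
grip_force: 0.0
```

No contact at 0.107, so it isn't at 0.08.

```bash
for k in 1; do python3 -m jog '[0,0,0,0.001,0,0,0,0,0.001,0,0,0,0,0,0]'; done
python3 -m jog '[0,0,0,0.001,0,0,0,0,0,0]'
python3 -m jog '[0,0,0,0.001,0,0,0,0,0,0]'
python3 -m jog '[0,0,0,0.001,0,0,0,0,0,0]'
```

```text
time: 32.8
position: [0.5087, 0.219, 0.105]
tool_rot: [0.997, 0.083, -0.0, 0.0]
ft_force: [-0.0, -0.2, -0.3]
grip_width: 0.0007
grip_force: 0.0
time: 33.05
position: [0.5087, 0.219, 0.104]
tool_rot: [0.997, 0.083, -0.0, 0.0]
ft_force: [-0.7, -0.5, -0.0]
grip_width: 0.0006
grip_force: 0.0
time: 33.3
position: [0.5087, 0.219, 0.103]
tool_rot: [0.997, 0.083, -0.0, -0.0]
ft_force: [-0.0, -0.2, 0.4]
grip_width: 0.0007
grip_force: 0.0
time: 33.55
position: [0.5086, 0.219, 0.1019]
tool_rot: [0.997, 0.083, -0.0, -0.0]
ft_force: [-0.1, -1.0, -0.1]
grip_width: 0.0004
grip_force: 0.0
```

```bash
python3 -m jog '[0,0,0,0.001,0,0,0,0,0,0]'
python3 -m jog '[0,0,0,0.001,0,0,0,0,0,0]'
python3 -m jog '[0,0,0,0.001,0,0,0,0,0,0]'
python3 -m jog '[0,0,0,0.001,0,0,0,0,0,0]'
```

```text
time: 33.8
position: [0.5087, 0.219, 0.101]
tool_rot: [0.997, 0.083, -0.0, 0.0]
ft_force: [0.2, 0.6, -0.2]
grip_width: 0.0003
grip_force: 0.0
time: 34.05
position: [0.5087, 0.219, 0.1]
tool_rot: [0.997, 0.083, -0.0, 0.0]
ft_force: [-0.7, -0.2, 0.0]
grip_width: 0.0005
grip_force: 0.0
time: 34.3
position: [0.5087, 0.219, 0.099]
tool_rot: [0.997, 0.083, -0.0, 0.0]
ft_force: [0.2, 0.5, 0.0]
grip_width: 0.0007
grip_force: 0.0
time: 34.55
position: [0.5087, 0.2191, 0.098]
tool_rot: [0.997, 0.083, -0.0, -0.0]
ft_force: [0.5, 0.1, -0.7]
grip_width: 0.0006
grip_force: 0.0
```

```bash
python3 -m jog '[0,0,0,0.001,0,0,0,0,0,0]'
python3 -m jog '[0,0,0,0.001,0,0,0,0,0,0]'
python3 -m jog '[0,0,0,0.001,0,0,0,0,0,0]'
python3 -m jog '[0,0,0,0.0005,0,0,0,0,0,0]'
```

```text
time: 34.8
position: [0.5088, 0.2191, 0.0974]
tool_rot: [0.997, 0.083, 0.0, -0.0]
ft_force: [-0.3, -1.0, 3.2]
grip_width: 0.0005
grip_force: 1.7
time: 35.05
position: [0.5088, 0.2191, 0.0973]
tool_rot: [0.997, 0.083, 0.0, 0.0]
ft_force: [-1.4, -0.8, 10.1]
grip_width: 0.0005
grip_force: 4.8
time: 35.3
position: [0.5089, 0.2191, 0.0971]
tool_rot: [0.997, 0.083, 0.001, 0.0]
ft_force: [-3.9, -0.4, 15.3]
grip_width: 0.0008
grip_force: 7.7
time: 35.55
position: [0.5089, 0.2191, 0.097]
tool_rot: [0.997, 0.083, 0.001, 0.0]
ft_force: [-5.0, -1.4, 18.9]
grip_width: 0.0006
grip_force: 9.2
```

It's flush against the stop without any push, so I need to be sure the fastener isn't turned under the plate. I'll fit its angle in both latest pictures.

```bash
python3 - <<'E'
from wf import *
for c,f in(("top","t10"),("scene","s10"),("scene","s7"),("scene","s6")):
    g=cv2.cvtColor(cv2.imread(f"pics/{f}.png"),cv2.COLOR_BGR2GRAY).astype(float)
    q=pj(c,box(.08 if f=="s6" else 0,0)).mean(0).astype(int);n=11;win=(q[0]-n,q[1]-n,2*n+1,2*n+1);u,v,w,h=win
    roi=g[v:v+h,u:u+w];m=(roi<75).astype(np.uint8)
    k,lab,stt,cen=cv2.connectedComponentsWithStats(m)
    i=1+np.argmin([np.hypot(*(cen[j]-n))-stt[j,4]*.02 for j in range(1,k)]);keep=cv2.dilate((lab==i).astype(np.uint8),np.ones((3,3)))
    t=np.clip((150-roi)/125,0,1)*keep
    print(c,f,stt[i],[tuple(np.round(r,2)) for r in fit(c,t,win,.08 if f=="s6" else 0)[:5]])
    if f=="s10":print("\n".join(" ".join(f"{int(x):3d}" for x in r) for r in roi))
E
```

```text
top t10 [ 7  6  8 13 63] [(np.float64(8.35), np.float64(-0.0), np.float64(-0.7), np.float64(3.5)), (np.float64(8.41), np.float64(-0.05), np.float64(-0.5), np.float64(3.2)), (np.float64(8.57), np.float64(0.05), np.float64(-0.5), np.float64(3.2)), (np.float64(8.81), np.float64(-0.1), np.float64(-0.9), np.float64(3.2)), (np.float64(9.11), np.float64(0.1), np.float64(-0.6), np.float64(3.1))]
scene s10 [  0   0  23  23 520] [(np.float64(312.31), np.float64(-0.2), np.float64(1.4), np.float64(17.0)), (np.float64(312.87), np.float64(-0.25), np.float64(1.5), np.float64(17.5)), (np.float64(313.38), np.float64(-0.0), np.float64(-0.9), np.float64(14.7)), (np.float64(314.05), np.float64(0.05), np.float64(-0.8), np.float64(15.5)), (np.float64(314.56), np.float64(-0.15), np.float64(3.8), np.float64(12.7))]
  9   8  10   8   8   1   7   1   4   5   9  11   5   1   7   5   0   5   8  10  22 110 211
  4   8   2  11   7   4  11   7   8   5   5   7   4   2   6   5   8   4   5   0  17 100 204
  4   5   7   9   5   4   7   2   7   6   7   2   5   6   5  10   6   8   6   7  11  80 177
  6   9   6  10   9  
[... 1908 characters left out ...]
p.float64(2.6)), (np.float64(10.65), np.float64(0.1), np.float64(-0.8), np.float64(2.8)), (np.float64(10.8), np.float64(0.05), np.float64(-0.6), np.float64(2.8)), (np.float64(10.88), np.float64(0.2), np.float64(-0.5), np.float64(2.7)), (np.float64(11.01), np.float64(-0.0), np.float64(-0.3), np.float64(2.9))]
scene s6 [ 8  3  8 15 74] [(np.float64(10.38), np.float64(1.05), np.float64(0.3), np.float64(2.9)), (np.float64(11.12), np.float64(1.0), np.float64(-0.4), np.float64(2.3)), (np.float64(11.53), np.float64(1.1), np.float64(-0.5), np.float64(2.2)), (np.float64(13.15), np.float64(0.95), np.float64(0.1), np.float64(1.9)), (np.float64(13.4), np.float64(1.15), np.float64(0.5), np.float64(3.3))]
```

The top view puts the fastener at 0 ± 0.05, the wing lifted freely earlier, and contact at z = 0.0754 confirms it's flush. I'll ease to a gentle hold of about 9 N.

```bash
python3 -m jog '[0,0,0,-0.0016,0,0,0,0,0,0,0,0,0,0,0,0,0,0,0,0]'
python3 -m jog '[0,0,0,0,0,0,0,0,0,0,0,0,0,0,0,0,0,0,0,0]'
python3 - <<'E'
from e import *
cv2.imwrite("pics/s11.png",robot.camera("scene"))
for nm,xs in(("near",N),("far",F)):print(nm,edge("s11",[(x,-.0715,.049) for x in xs],-1))
for l in("puck_center","pen_center","tweezers_center","vial_center"):print(l,[(np.round(d["extent"]).tolist(),round(d["conf"],2)) for d in robot.look_for("scene",l)[:1]])
E
```

```text
time: 36.05
position: [0.5088, 0.2191, 0.0972]
tool_rot: [0.997, 0.083, 0.0, 0.0]
ft_force: [-2.0, -0.5, 10.5]
grip_width: 0.0009
grip_force: 5.1
time: 36.55
position: [0.5089, 0.2191, 0.0973]
tool_rot: [0.997, 0.083, 0.0, 0.0]
ft_force: [-2.1, -0.1, 9.9]
grip_width: 0.0003
grip_force: 5.1
near [(np.float64(-1.0), 31), (np.float64(-0.5), 28), (np.float64(-1.5), 27)]
far [(np.float64(-1.0), 25), (np.float64(-0.5), 23), (np.float64(-1.5), 21)]
puck_center [([299.0, 368.0, 28.0, 30.0], 0.58)]
pen_center [([402.0, 416.0, 69.0, 45.0], 0.69)]
tweezers_center [([246.0, 282.0, 48.0, 31.0], 0.72)]
vial_center []
```

The seal's lift doesn't show up in the forces. There's time left, so I'll re-grip the wing square to the case, prove it lifts freely (not locked), and then press again while gripping it.

```bash
python3 -m jog '[0.03,0,0,-0.006,0,0.03,0,0,-0.003,0,0.03,0,0,0,0,0.03,0,0,0,0,0.03,0,0,0.011,0,0.03,0,0,0.0085,0,0.03,0,0,0,0]' 20
python3 -m jog '[0.004,0,0,0,0,0.004,0,0,0,0,0.004,0,0,0,0,0.004,0,0,0,0]' 20
python3 -m jog '[0.004,0,0,-0.002,0,0.004,0,0,-0.002,0,0.004,0,0,0,0,0.004,0,0,0,0]' 20
python3 -m jog '[0.004,0,0,-0.002,0,0.004,0,0,-0.002,0,0.004,0,0,0,0,0.004,0,0,0,0]' 20
python3 - <<'E'
from e import *
st();print(robot.get_obs()["moment"])
cv2.imwrite("pics/s12.png",robot.camera("scene"))
for nm,xs in(("near",N),("far",F)):print(nm,edge("s12",[(x,-.0715,.049) for x in xs],-1))
print("tongue",edge("s12",[(x,-.1015,.049) for x in np.linspace(-.026,-.012,15)],-1))
E
```

```text
time: 37.67
position: [0.5078, 0.2188, 0.0843]
tool_rot: [0.997, 0.083, -0.001, 0.0]
ft_force: [-0.4, 0.5, 0.6]
grip_width: 0.0298
grip_force: 0.0
time: 38.17
position: [0.5088, 0.2198, 0.0859]
tool_rot: [0.997, 0.083, 0.0, -0.001]
ft_force: [-0.6, 3.8, -0.2]
grip_width: 0.0102
grip_force: 20.0
time: 38.67
position: [0.5087, 0.2202, 0.0893]
tool_rot: [0.997, 0.083, 0.0, -0.001]
ft_force: [0.1, 6.7, -5.0]
grip_width: 0.0097
grip_force: 20.1
time: 39.17
position: [0.5086, 0.2208, 0.0932]
tool_rot: [0.997, 0.083, 0.0, -0.001]
ft_force: [0.8, 8.3, -5.4]
grip_width: 0.01
grip_force: 20.3
t 39.17 pos [0.5086 0.2208 0.0932] rot [[0.986, 0.165, 0.0], [0.165, -0.986, 0.003], [0.001, -0.003, -1.0]] F [ 0.8  8.3 -5.4] w 0.01 gf 20.251549780368805 q [0.21 0.66 1.73 0.   0.75 1.61]
[ 1.3432602  -0.01803731 -0.00356538]
near [(np.float64(-3.5), 28), (np.float64(-4.0), 25), (np.float64(-3.0), 24)]
far [(np.float64(-3.5), 20), (np.float64(-3.0), 18), (np.float64(-4.0), 18)]
tongue [(np.float64(-1.0), 13), (np.float64(-0.5), 13), (np.float64(-1.5), 10)]
```

The panel lifted about 8 mm with only its own weight in the hand, so it isn't locked and the bar is in line. Now I'll press it back flush, gripped.

```bash
python3 -m jog '[0.004,0,0,0.002,0,0.004,0,0,0.002,0,0.004,0,0,0.002,0,0.004,0,0,0.002,0,0.004,0,0,0,0,0.004,0,0,0,0]' 20
python3 -m jog '[0.004,0,0,0.001,0,0.004,0,0,0,0,0.004,0,0,0,0]' 20
```

```text
time: 39.98
position: [0.5088, 0.2198, 0.0859]
tool_rot: [0.997, 0.083, 0.0, -0.001]
ft_force: [-0.4, 5.3, -0.6]
grip_width: 0.0098
grip_force: 20.0
time: 40.35
position: [0.5088, 0.2198, 0.0857]
tool_rot: [0.997, 0.083, 0.0, -0.001]
ft_force: [-2.1, 5.0, 4.8]
grip_width: 0.0095
grip_force: 20.0
```

```bash
python3 -m jog '[0.004,0,0,0.001,0,0.004,0,0,0,0,0.004,0,0,0,0]' 20
python3 - <<'E'
from e import *
st()
cv2.imwrite("pics/s13.png",robot.camera("scene"))
for nm,xs in(("near",N),("far",F)):print(nm,edge("s13",[(x,-.0715,.049) for x in xs],-1))
E
```

```text
time: 40.72
position: [0.5088, 0.2198, 0.0856]
tool_rot: [0.997, 0.083, 0.001, -0.001]
ft_force: [-2.6, 5.2, 10.3]
grip_width: 0.0097
grip_force: 20.0
t 40.73 pos [0.5088 0.2198 0.0856] rot [[0.986, 0.165, 0.001], [0.165, -0.986, 0.001], [0.001, -0.001, -1.0]] F [-2.6  5.2 10.3] w 0.0097 gf 20.001483857631683 q [0.21 0.67 1.74 0.   0.73 1.61]
near [(np.float64(-1.0), 31), (np.float64(-0.5), 28), (np.float64(-1.5), 27)]
far [(np.float64(-1.5), 22), (np.float64(-1.0), 22), (np.float64(-0.5), 17)]
```

It's flush again, pressed with 10 N, and the fastener is held square. Handing in.

```bash
python3 -c "
from rig import robot
print(robot.hand_in())"
```

```text
the job is handed in; nothing more can be done
None
```

Handed in: the mount and weight are flat in their own bays, and the cover is held flush at about 10 N with the fastener in line and unlocked. While checking the stop I briefly pressed the already-flush panel with about 34 N, and the panel stayed flush when released instead of being lifted by the seal, so check the seal closely.

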